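# Find the gift tin that rattles and hold it out

## Task

Each of the three sealed gift tins on the packing tray has a steel ball packed in it, but one was closed without its foam fitting, so that its ball is loose. Work along the row from your left to your right: lift each tin well clear of the tray, give it a brisk shake back and forth in the air, and stand it back where it was. Then hold out the one that rattles to the colleague across the table, upright, clear of the tray beyond its far edge and at least a hand's breadth above the table, and finish while still holding it there, leaving the other two standing in their places and the basket, bowl and wooden straightedge alone.

Things in the scene. Friction and masses are not known exactly. Their poses are not given: they have to be found in the camera images.
- tray: fixed shallow wooden tray, 200 mm deep (its x, pointing away from the robot) x 440 mm wide (its y, towards the robot's left), rim 26 mm high and 8 mm thick, floor 8 mm thick. Origin at the centre of its underside, on the table. Its yaw varies by up to 0.35 rad either way
- tin_left: left-hand (greatest y) of three like sealed tins in a row on the tray, centres 120 to 150 mm apart: bare metal, paper band over the lid, 104 mm long (its x) x 62 wide (its y) x 76 high, long sides facing one another, flush-sided, grippable anywhere across the 62 mm width; 0.35 to 0.5 kg full, all much alike. Origin at the centre of its underside, z up, x and y along the tray's
- tin_mid: the middle tin, same shape and axes. In the rattling tin (any of the three) a 40 mm, 0.24 kg ball rolls freely on the floor, 58 mm lengthwise, 16 mm across: it knocks on the ends when the tin is shaken lengthwise, and when tipped lengthwise by 0.1 rad or more it runs to the lower end and stays there if levelled smoothly; end to end this shifts the balance by about 0.13 N m
- tin_right: the right-hand tin (least y), same shape and axes. The contents of the two sound tins fill them, with about 1 mm of play all round, and stay put when the tin is shaken or tipped
- basket: empty round bamboo basket, 172 mm across the rim, 48 mm high, standing to the left of the tray; origin at the centre of its underside; leave alone
- bowl: white ceramic cupping bowl, 96 mm across, 55 mm high, on the table left of the tray, beyond the basket; origin at the centre of its underside; leave alone
- straightedge: dark wooden straightedge, 300 x 45 x 10 mm, lying on the table to the right of the tray; origin at the centre of its underside, x along its length; leave alone
Mind the look-alikes: they are no part of the job. Leave any pink, red or yellow look-alike of the tin_right alone.

How it is judged (in metres and radians):
On the way, in this order (a step that is already met when the one before it is completed fails the run):
1. the left-hand tin is lifted clear (underside 35 mm or more above the table) and is stopped or turning back there for a moment (height (world z) of tin_left above 0.035 m and linear speed of tin_left below 0.08 m/s and angular speed of tin_left below 0.6 rad/s), for 0.01 s.
2. the left-hand tin, still clear, makes a brisk stroke (faster than 0.18 m/s, or 1.2 rad/s if it is rocked) (height (world z) of tin_left above 0.035 m and (linear speed of tin_left above 0.18 m/s or angular speed of tin_left above 1.2 rad/s)), for 0.01 s.
3. the left-hand tin ends that stroke still in the air (all of step 1), for 0.01 s.
4. the middle tin is lifted clear (underside 35 mm or more above the table) and is stopped or turning back there for a moment (height (world z) of tin_mid above 0.035 m and linear speed of tin_mid below 0.08 m/s and angular speed of tin_mid below 0.6 rad/s), for 0.01 s.
5. the middle tin, still clear, makes a brisk stroke (faster than 0.18 m/s, or 1.2 rad/s if it is rocked) (height (world z) of tin_mid above 0.035 m and (linear speed of tin_mid above 0.18 m/s or angular speed of tin_mid above 1.2 rad/s)), for 0.01 s.
6. the middle tin ends that stroke still in the air (all of step 4), for 0.01 s.
7. the right-hand tin is lifted clear (underside 35 mm or more above the table) and is stopped or turning back there for a moment (height (world z) of tin_right above 0.035 m and linear speed of tin_right below 0.08 m/s and angular speed of tin_right below 0.6 rad/s), for 0.01 s.
8. the right-hand tin, still clear, makes a brisk stroke (faster than 0.18 m/s, or 1.2 rad/s if it is rocked) (height (world z) of tin_right above 0.035 m and (linear speed of tin_right above 0.18 m/s or angular speed of tin_right above 1.2 rad/s)), for 0.01 s.
9. the right-hand tin ends that stroke still in the air (all of step 7), for 0.01 s.
At the end, for the whole second after the job is handed in: The rattling tin is in the fingers, 130 mm or more beyond the tray centre along tray +x, underside 0.08 to 0.40 m up, within 0.25 rad of upright, below 0.05 m/s, resting on nothing; the other two stand on the tray, released, at rest, upright within 0.1 rad, within 50 mm of their start (((distance between loose_ball and tin_left below 0.075 m and height (world z) of tin_left between 0.08 and 0.4 m and x of tin_left in the frame of tray above 0.13 m and angle between tin_left's own z axis and vertical below 0.25 rad and linear speed of tin_left below 0.05 m/s and contact force between tin_left and the fingers above 2 N and distance of each of tin_mid, tin_right from where it was at the start of the episode below 0.05 m and angle between each of tin_mid, tin_right's own z axis and vertical below 0.1 rad and height (world z) of each of tin_mid, tin_right below 0.014 m and linear speed of each of tin_mid, tin_right below 0.03 m/s and contact force between each of tin_mid, tin_right and the fingers below 0.1 N and contact force between tin_left and tin_mid below 0.1 N and contact force between tin_left and tin_right below 0.1 N and contact force between tin_left and basket below 0.1 N and contact force between tin_left and bowl below 0.1 N and contact force between tin_left and straightedge below 0.1 N) or (distance between loose_ball and tin_mid below 0.075 m and height (world z) of tin_mid between 0.08 and 0.4 m and x of tin_mid in the frame of tray above 0.13 m and angle between tin_mid's own z axis and vertical below 0.25 rad and linear speed of tin_mid below 0.05 m/s and contact force between tin_mid and the fingers above 2 N and distance of each of tin_left, tin_right from where it was at the start of the episode below 0.05 m and angle between each of tin_left, tin_right's own z axis and vertical below 0.1 rad and height (world z) of each of tin_left, tin_right below 0.014 m and linear speed of each of tin_left, tin_right below 0.03 m/s and contact force between each of tin_left, tin_right and the fingers below 0.1 N and contact force between tin_mid and tin_left below 0.1 N and contact force between tin_mid and tin_right below 0.1 N and contact force between tin_mid and basket below 0.1 N and contact force between tin_mid and bowl below 0.1 N and contact force between tin_mid and straightedge below 0.1 N) or (distance between loose_ball and tin_right below 0.075 m and height (world z) of tin_right between 0.08 and 0.4 m and x of tin_right in the frame of tray above 0.13 m and angle between tin_right's own z axis and vertical below 0.25 rad and linear speed of tin_right below 0.05 m/s and contact force between tin_right and the fingers above 2 N and distance of each of tin_left, tin_mid from where it was at the start of the episode below 0.05 m and angle between each of tin_left, tin_mid's own z axis and vertical below 0.1 rad and height (world z) of each of tin_left, tin_mid below 0.014 m and linear speed of each of tin_left, tin_mid below 0.03 m/s and contact force between each of tin_left, tin_mid and the fingers below 0.1 N and contact force between tin_right and tin_left below 0.1 N and contact force between tin_right and tin_mid below 0.1 N and contact force between tin_right and basket below 0.1 N and contact force between tin_right and bowl below 0.1 N and contact force between tin_right and straightedge below 0.1 N))); the arm keeps its last pose, push and grip.
It fails at once if the basket is moved by more than 30 mm (distance of basket from where it was at the start of the episode above 0.03 m).
It fails at once if the bowl is moved by more than 30 mm (distance of bowl from where it was at the start of the episode above 0.03 m).
It fails at once if the straightedge is moved by more than 30 mm (distance of straightedge from where it was at the start of the episode above 0.03 m).
It also fails if it takes over 72 s, if anything falls off the work surface, if the arm or the gripper's body presses on something with over 40 N, if the wrist force passes 120 N, or if a joint passes its speed limit or range.

## Robot

A 6-joint arm with a two-finger parallel gripper is mounted at the origin on the work surface. World frame = base frame: x ahead of the robot, y to its left, z up, the work surface at z = 0. Lengths are in mm, angles in rad, forces in N, time in s.
With the tool pointing down it reaches from about 300 to 775 mm from the base axis. Payload 14.6 kg.
Tool frame: the origin (TCP) lies midway between the tips of the shut fingers; the grasp point (between the pads) lies 19 mm behind it (manip.grip_depth is the distance from the TCP to the grasp point, in mm); x points along the fingers, y is the direction in which the jaws open and shut, and the axes are right-handed (so a half turn about x gives the same grasp; the last joint's range is limited). The gripper opens to 94 mm and grips with 3 to 60 N. Pads are 16 mm wide; open, the fingers measure 119 mm over their backs; the gripper's body (75 mm by 177 mm) begins 78 mm behind the grasp point.
Start: joints at [1.054, 0.3, 1.521, -0, 1.321, -0.067], TCP at [239.128, 495.285, 205.446] pointing down, gripper open.
Joint ranges: [-3.03, 3.03], [-0.79, 2.21], [0.23, 2.52], [-1.04, 4.18], [0, 3.07], [-2.55, 2.55]. Speed limits (rad/s): [2.22, 2.22, 2.57, 3.14, 3.14, 3.14].

## Interface

Orientations are given as [roll, pitch, yaw] about the fixed x, y, z axes, in that order (R = Rz(yaw) Ry(pitch) Rx(roll)).
In Python, from cell import readout, cams, ticket, manip gives the robot as it stands. The module is installed in compiled form; this text tells all that it offers.
- The arm moves only by the tool apply_moves, never from a script. Its argument "plan" is one flat list of numbers, 7 for each row, row after row: the turn, a rotation vector about the tool's x, y, z in rad, then the shift along the tool's x, y, z in m, then the opening in per cent of the stroke, from 0 (shut) to 100 (fully open). In form: [wx, wy, wz, x, y, z, fingers, wx, wy, wz, x, y, z, fingers, ...]. A call has 1 to 5 rows; each row shifts and turns the commanded pose from where the row before left it, along the tool's axes as they then stand; what a row does not reach is not made up. A row lasts 1/8 s, in which the tool goes at most 62.5 mm and 10.7 degrees, less where a joint would pass 70% of its speed; a pose out of reach is approached as far as the arm can. A call with a gripper value outside its range is refused whole. The fingers move at their own pace and stop on an object; "force" is the grip in N (left out, the last holds). Time passes only in rows, so rows that do not move let the fingers close. It gives the time, the measured TCP pose, the force and the opening at its end, in the units of the state.
- readout.read_state(): the state, without advancing time (a new reading comes with each control period).
- cams.camera(name): name is "scene" or "top" or "wrist"; returns a dict with "image" (400x640x3 uint8, red, green, blue), "fovy" (degrees; the focal length in pixels is half the picture's height over the tangent of half this angle, whatever the lens; pixels are square), "cx", "cy" (the principal point, pixels), "D" ([k1, k2, p1, p2, k3] as OpenCV has them; the pictures are not rectified), "position" and "orientation" of the camera in the world; the wrist camera has in their place "T_tool_cam" (4x4, takes a point from camera to tool coordinates, whose origin is the TCP and whose axes are the tool frame's). Camera axes: x right, y down, z forward; pixel columns grow to the right and rows downward; lengths in mm; the calibration is good to about 2 mm. A picture is of the moment at which its call begins: read the wrist's pose just before it. There is no depth.
- ticket.sign_off(): hands the job in, once; it reports no verdict.
The state is a dict: "clock": time; "joints": joint angles; "qd": joint speeds; "effort": joint torques, N m; "eef_pos": TCP position; "eef_rot": TCP orientation; "wrist_force": force on the tool from outside, world axes, zero at the start; "moment": the same for the moment, N m; "finger_gap": finger opening in mm.
Only numpy, scipy, OpenCV 4.12 (cv2) and the standard library are available. Lean on these libraries where they do the work, as an engineer would, in place of code of your own. Each camera call takes 0.05 s, during which the arm holds its last target.

## Working session

There is one attempt and no reset: what is moved stays moved. The work goes in short steps, Python scripts to look and compute and a tool call to move; the robot and the scene stay as the last step left them, time stands still between calls to the robot, and variables do not carry over. Pictures are saved under pics/ and viewed, and the job is handed in when it is done.

Besides the shell and the picture viewer there is one more tool, called after "Call:" as a command line: name --argument value ..., lists and objects as JSON in quotes. apply_moves: Moves the arm, as the interface text tells. Its arguments: {"type":"object","properties":{"plan":{"type":"array","items":{"type":"number"}},"force":{"type":"number"}},"required":["plan"]}

```bash
mkdir -p pics; ls; python3 - <<'E'
from cell import readout,cams,manip
import cv2
print(readout.read_state())
for n in ["scene","top","wrist"]:
    c=cams.camera(n); cv2.imwrite(f"pics/{n}0.png",c["image"][:,:,::-1])
    print(n,{k:v for k,v in c.items() if k!="image"})
print(manip.grip_depth)
E
```

```text
pics
{'clock': 0.0, 'joints': array([ 1.05438178e+00,  3.00467711e-01,  1.52156777e+00, -2.25303157e-05,
        1.32071291e+00, -6.66425626e-02]), 'qd': array([-0.0009851 , -0.00066116, -0.00071974,  0.00071157, -0.00023875,
        0.0008514 ]), 'effort': array([-1.12049293e-03, -5.31815064e+01, -3.52725792e+01,  7.07434723e-02,
        2.44842202e-02, -1.25744891e-04]), 'eef_pos': array([239.01781161, 495.05860038, 204.89382578]), 'eef_rot': array([-1.61855873,  1.56964039, -2.06832513]), 'wrist_force': array([-0.39575715,  0.63592755, -0.08130756]), 'moment': array([-0.0226162 ,  0.00253634, -0.04873485]), 'finger_gap': 93.88903599073542}
scene {'fovy': 49.341510304268304, 'cx': 313.93698044326584, 'cy': 195.12207070514094, 'D': array([-0.04632938,  0.        ,  0.        ,  0.        ,  0.        ]), 'position': array([1046.19886464,  619.75538828, 1339.16367976]), 'orientation': array([-2.59395276, -0.00985706,  2.48279654])}
top {'fovy': 56.709865460112326, 'cx': 323.16114017151295, 'cy': 200.895625644789, 'D': array([-0.06790951,  0.        ,  0.        ,  0.        ,  0.        ]), 'position': array([3.38960589e+02, 1.65641584e-01, 1.42691448e+03]), 'orientation': array([-2.99652733, -0.0081682 , -1.55684047])}
wrist {'fovy': 63.47064371598281, 'cx': 313.2578614320701, 'cy': 205.0270940650551, 'D': array([-0.05908733,  0.        ,  0.        ,  0.        ,  0.        ]), 'T_tool_cam': array([[-9.29890986e-04, -2.42617496e-01,  9.70121583e-01,
        -1.78330481e+02],
       [ 9.99999412e-01,  3.15826015e-04,  1.03751465e-03,
        -1.81690998e+00],
       [-5.58108840e-04,  9.70121977e-01,  2.42617060e-01,
        -6.97170796e+01],
       [ 0.00000000e+00,  0.00000000e+00,  0.00000000e+00,
         1.00000000e+00]])}
18.8
```

View pics/scene0.png

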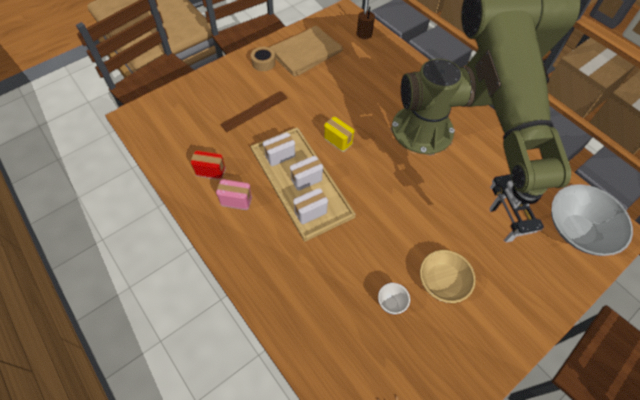

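View pics/top0.png

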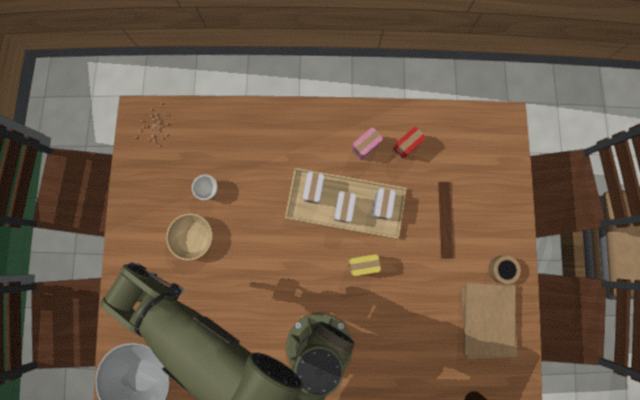

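View pics/wrist0.png

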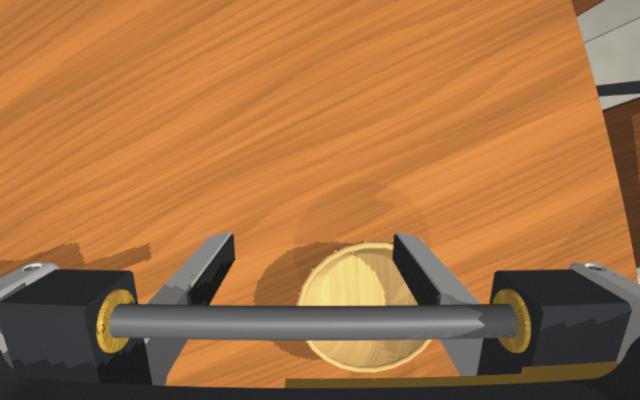

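The three bare-metal tins stand in the tray: top view (313,187), (345,207), (385,203). The look-alikes are outside the tray: pink (368,143), red (409,143), yellow (365,265). I'll enlarge to confirm.

```bash
cat > h.py <<'E'
import numpy as np,cv2
from scipy.spatial.transform import Rotation as R
def K(c):
    f=200/np.tan(np.radians(c["fovy"])/2); return np.array([[f,0,c["cx"]],[0,f,c["cy"]],[0,0,1]])
def rays(c,uv,st=None):
    uv=np.asarray(uv,float).reshape(-1,1,2)
    p=cv2.undistortPoints(uv,K(c),np.array(c["D"]))[:,0]
    d=np.c_[p,np.ones(len(p))]
    if "position" in c: Rm=R.from_euler('xyz',c["orientation"]).as_matrix();o=np.array(c["position"])
    else:
        T=c["T_tool_cam"];Rt=R.from_euler('xyz',st["eef_rot"]).as_matrix()
        Rm=Rt@T[:3,:3];o=Rt@T[:3,3]+st["eef_pos"]
    d=d@Rm.T
    return o,d/np.linalg.norm(d,axis=1)[:,None]
def onplane(c,uv,z,st=None):
    o,d=rays(c,uv,st); return o+d*((z-o[2])/d[:,2])[:,None]
def proj(c,P,st=None):
    if "position" in c: Rm=R.from_euler('xyz',c["orientation"]).as_matrix();o=np.array(c["position"])
    else:
        T=c["T_tool_cam"];Rt=R.from_euler('xyz',st["eef_rot"]).as_matrix()
        Rm=Rt@T[:3,:3];o=Rt@T[:3,3]+st["eef_pos"]
    p=(np.asarray(P,float).reshape(-1,3)-o)@Rm
    return cv2.projectPoints(p,np.zeros(3),np.zeros(3),K(c),np.array(c["D"]))[0][:,0]
def tri(o1,d1,o2,d2):
    A=np.c_[d1,-d2];t=np.linalg.lstsq(A,o2-o1,rcond=None)[0]
    a=o1+t[0]*d1;b=o2+t[1]*d2;return (a+b)/2,np.linalg.norm(a-b)
E
python3 - <<'E'
import cv2,numpy as np
a=cv2.imread("pics/top0.png")[120:290,270:430]; b=cv2.imread("pics/scene0.png")[110:250,180:370]
a=cv2.resize(a,None,fx=3,fy=3,interpolation=cv2.INTER_CUBIC)
b=cv2.resize(b,None,fx=4,fy=4,interpolation=cv2.INTER_CUBIC)
cv2.imwrite("pics/ctop.png",a);cv2.imwrite("pics/cscene.png",b)
E
```

```text
(no output)
```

View pics/ctop.png

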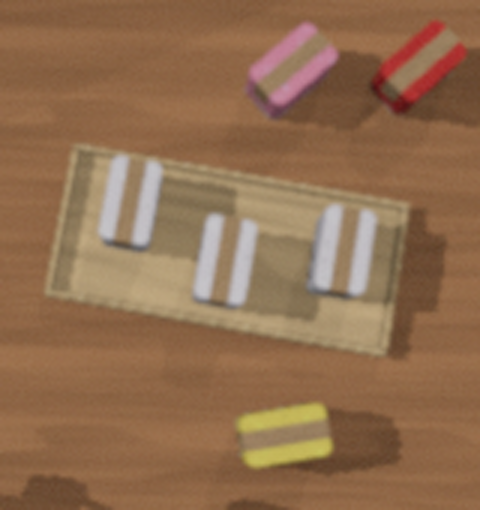

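View pics/cscene.png

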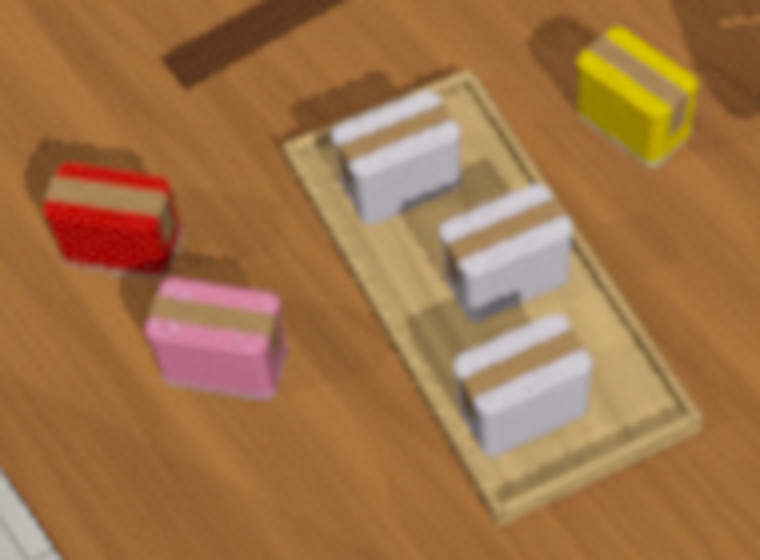

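The crops confirm it: bare-metal tins only in the tray, left to right at (313,187), (345,207), (385,203). The pink, red and yellow ones are outside it. Rough positions next.

```bash
python3 - <<'E'
from cell import cams
from h import *
ct=cams.camera("top");cs=cams.camera("scene")
# tray rim outer corners from crop (crop/3+offset)
tc=np.array([[75,147],[410,203],[386,355],[47,294]])/3+[270,120]
P=onplane(ct,tc,26);print("tray",P.round(1));c=P.mean(0);print(c)
v=(P[0]+P[3]-P[1]-P[2])/2;print("len",np.linalg.norm(v),"wid",np.linalg.norm((P[0]+P[1]-P[2]-P[3])/2),"yaw",np.arctan2(-v[0],v[1]))
sc=np.array([[466,72],[287,145],[503,522],[700,425]])/4+[180,110]
print("tray scene",onplane(cs,sc,26).round(1))
def tins(c,box,name):
    im=c["image"];hsv=cv2.cvtColor(im,cv2.COLOR_RGB2HSV)
    m=((hsv[...,1]<45)&(hsv[...,2]>150)).astype(np.uint8)
    mm=np.zeros_like(m);x0,y0,x1,y1=box;mm[y0:y1,x0:x1]=m[y0:y1,x0:x1]
    n,l,s,ce=cv2.connectedComponentsWithStats(mm)
    for i in range(1,n):
        if s[i,4]>20: print(name,i,s[i],ce[i].round(1), onplane(c,[ce[i]],84)[0].round(1))
tins(ct,(285,165,410,240),"top")
# lid centres by band midpoint, crops
lt=np.array([[130,199],[225,257],[343,247]])/3+[270,120]
ls=np.array([[522,357],[505,228],[396,127]])/4+[180,110]
o1,d1=rays(ct,lt);o2,d2=rays(cs,ls)
for i in range(3):print(tri(o1,d1[i],o2,d2[i]), onplane(ct,[lt[i]],84))
E
```

```text
tray [[ 666.9  102.3   26. ]
 [ 600.3 -330.1   26. ]
 [ 404.9 -296.1   26. ]
 [ 476.   132.9   26. ]]
[537.02092281 -97.75766693  26.        ]
len 436.2239784252654 wid 195.7783850432891 yaw -0.15846562761511904
tray scene [[ 411.9 -289.5   26. ]
 [ 600.1 -320.5   26. ]
 [ 675.4  117.5   26. ]
 [ 485.6  147.4   26. ]]
top 1 [303 172  10  28 169] [307.2 185.3] [592.3  51.4  84. ]
top 2 [314 174  10  28 168] [318.6 187.3] [585.6   9.6  84. ]
top 3 [374 188  10  28 182] [378.7 201.6] [ 535.6 -211.9   84. ]
top 4 [334 191  11  29 182] [339. 205.] [521.2 -66.1  84. ]
top 5 [386 190  10  29 172] [390.4 203.9] [ 527.9 -255.1   84. ]
top 6 [346 193  10  29 176] [350.6 207.2] [ 513.6 -108.7   84. ]
(array([588.18175962,  29.03587489,  87.02150438]), np.float64(0.5781567219417784)) [[588.94141276  28.88678181  84.        ]]
(array([518.38255483, -87.55000218,  82.58966367]), np.float64(1.9719311982795698)) [[518.86319897 -88.19372867  84.        ]]
(array([ 532.26993874, -231.45831887,   90.67302797]), np.float64(0.3528647568709721)) [[ 533.35759459 -232.74950575   84.        ]]
```

```bash
cat > plan.py <<'E'
import sys
from cell import readout
from h import *
def tgt(yaw): # tool x down, tool y = world dir yaw+90deg
    return np.c_[[0,0,-1],[-np.sin(yaw),np.cos(yaw),0],[np.cos(yaw),np.sin(yaw),0]].astype(float)
def rows(pos,yaw,n,s=None,cur=None,smooth=False):
    s=s or readout.read_state()
    R0=R.from_euler('xyz',s["eef_rot"]);p0=np.array(s["eef_pos"])
    if cur is not None: p0=np.array(cur[0],float);R0=cur[1]
    R1=R.from_matrix(tgt(yaw)); rv=(R0.inv()*R1).as_rotvec()
    out=[]
    for i in range(n):
        f=i/n;Ri=R0*R.from_rotvec(rv*f)
        d=Ri.inv().apply((np.array(pos)-p0)/n)/1000
        out.append(np.r_[rv/n,d])
    return np.array(out)
if __name__=="__main__":
    s=readout.read_state();Rm=R.from_euler('xyz',s["eef_rot"]).as_matrix()
    print("t",s["clock"],"pos",s["eef_pos"].round(1),"gap",round(s["finger_gap"],1),"F",s["wrist_force"].round(2),"M",s["moment"].round(3),"q",s["joints"].round(2))
    print("tool z yaw",np.arctan2(Rm[1,2],Rm[0,2]).round(4),"xdown",Rm[2,0].round(4))
    if len(sys.argv)>1:
        a=[float(v) for v in sys.argv[1:]]
        print(rows(a[:3],a[3],int(a[4])).round(4).tolist())
E
python3 plan.py 470 -80 300 -0.16 12
```

```text
t 0.25 pos [239.1 495.2 205.2] gap 93.8 F [-0.33 -0.23  0.04] M [ 0.035 -0.073 -0.008] q [ 1.05  0.3   1.52  0.    1.32 -0.07]
tool z yaw -0.4498 xdown -1.0
[[-0.0241, -0.0, 0.0, -0.0079, -0.0348, 0.0382], [-0.0241, -0.0, 0.0, -0.0079, -0.0357, 0.0373], [-0.0241, -0.0, 0.0, -0.0079, -0.0366, 0.0364], [-0.0241, -0.0, 0.0, -0.0079, -0.0375, 0.0356], [-0.0241, -0.0, 0.0, -0.0079, -0.0383, 0.0346], [-0.0241, -0.0, 0.0, -0.0079, -0.0391, 0.0337], [-0.0241, -0.0, 0.0, -0.0079, -0.0399, 0.0327], [-0.0241, -0.0, 0.0, -0.0079, -0.0407, 0.0318], [-0.0241, -0.0, 0.0, -0.0079, -0.0415, 0.0308], [-0.0241, -0.0, 0.0, -0.0079, -0.0422, 0.0298], [-0.0241, -0.0, 0.0, -0.0079, -0.0429, 0.0287], [-0.0241, -0.0, 0.0, -0.0079, -0.0436, 0.0277]]
```

Call:
apply_moves --plan '[-0.024,0,0,-0.008,-0.035,0.038,100,-0.024,0,0,-0.008,-0.036,0.037,100,-0.024,0,0,-0.008,-0.037,0.036,100,-0.024,0,0,-0.008,-0.038,0.036,100,-0.024,0,0,-0.008,-0.038,0.035,100]'

```text
clock: 0.88
eef_pos: [335.0, 253.1, 245.8]
eef_rot: [0.741, 1.57, 0.412]
wrist_force: [0.4, -0.2, -1.1]
finger_gap: 93.9
```

Call:
apply_moves --plan '[-0.024,0,0,-0.008,-0.039,0.034,100,-0.024,0,0,-0.008,-0.04,0.033,100,-0.024,0,0,-0.008,-0.041,0.032,100,-0.024,0,0,-0.008,-0.042,0.031,100,-0.024,0,0,-0.008,-0.042,0.03,100]'

```text
clock: 1.5
eef_pos: [432.0, 12.4, 285.8]
eef_rot: [0.275, 1.57, 0.065]
wrist_force: [0.1, 0.0, 0.2]
finger_gap: 94.1
```

```bash
python3 plan.py 470 -80 300 -0.16 3
```

```text
t 1.5 pos [432.   12.4 285.8] gap 94.1 F [0.09 0.03 0.24] M [ 0.059 -0.023 -0.02 ] q [-0.06 -0.02  1.7   0.    1.46 -1.42]
tool z yaw -0.2091 xdown -1.0
[[-0.0164, 0.0001, -0.0, -0.0047, -0.0275, 0.0188], [-0.0164, 0.0001, -0.0, -0.0047, -0.0278, 0.0183], [-0.0164, 0.0001, -0.0, -0.0047, -0.0281, 0.0179]]
```

Call:
apply_moves --plan '[-0.016,0,0,-0.005,-0.028,0.019,100,-0.016,0,0,-0.005,-0.028,0.018,100,-0.016,0,0,-0.005,-0.028,0.018,100,0,0,0,0,0,0,100]'

```text
clock: 2.0
eef_pos: [469.8, -80.3, 300.2]
eef_rot: [-2.954, 1.57, -3.118]
wrist_force: [-0.6, -0.1, 0.1]
finger_gap: 93.9
```

```bash
python3 - <<'E'
from cell import readout,cams
import pickle,cv2
s=readout.read_state();c=cams.camera("wrist");t=cams.camera("top");sc=cams.camera("scene")
pickle.dump((s,c,t,sc),open("w1.pkl","wb"))
cv2.imwrite("pics/w1.png",c["image"][:,:,::-1]);print(s["eef_pos"],s["qd"].round(3))
E
```

```text
[469.82735338 -80.30231956 300.22796709] [ 0.042 -0.024  0.037  0.007 -0.002  0.039]
```

View pics/w1.png

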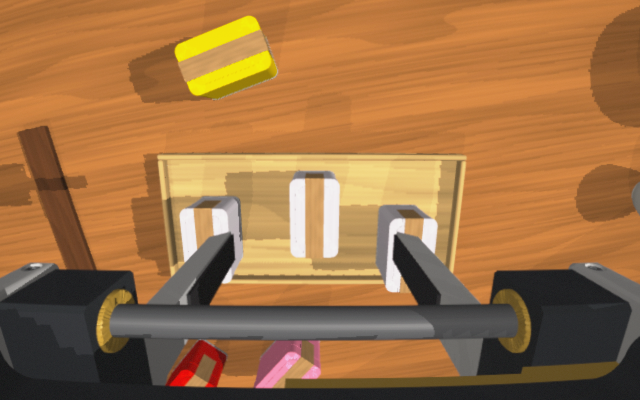

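Wrist view: tray level in the picture (yaw matches), mid-tin lid at cols 290–339, rows 178–258; the outer tins are partly behind the fingers (right tin ~(205,230), left tin ~(408,235)). I'll step back toward the robot for a second, unobstructed view.

Call:
apply_moves --plan '[0,0,0,-0.01,0,-0.04,100,0,0,0,-0.01,0,-0.04,100,0,0,0,0,0,0,100]'

```text
clock: 2.52
eef_pos: [389.3, -65.1, 321.7]
eef_rot: [-0.071, 1.568, -0.232]
wrist_force: [-0.1, -0.3, 0.7]
finger_gap: 93.9
```

```bash
python3 - <<'E'
from cell import readout,cams
import pickle,cv2
s=readout.read_state();c=cams.camera("wrist")
pickle.dump((s,c),open("w2.pkl","wb"))
cv2.imwrite("pics/w2.png",c["image"][:,:,::-1]);print(s["eef_pos"],s["qd"].round(3))
E
```

```text
[389.31528108 -65.06897015 321.72295676] [ 0.     0.071 -0.035  0.001 -0.026  0.001]
```

View pics/w2.png

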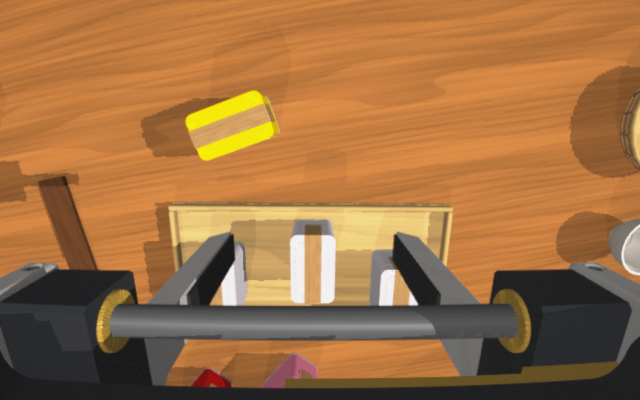

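Wrong way: moving back pushed the tins behind the fingers. I'll go forward instead.

Call:
apply_moves --plan '[0,0,0,0.005,0,0.05,100,0,0,0,0.005,0,0.05,100,0,0,0,0.005,0,0.05,100,0,0,0,0,0,0,100]'

```text
clock: 3.08
eef_pos: [540.7, -90.0, 301.8]
eef_rot: [3.057, 1.565, 2.896]
wrist_force: [-1.0, 0.4, -0.2]
finger_gap: 94.1
```

```bash
python3 - <<'E'
from cell import readout,cams
import pickle,cv2
s=readout.read_state();c=cams.camera("wrist")
pickle.dump((s,c),open("w3.pkl","wb"))
cv2.imwrite("pics/w3.png",c["image"][:,:,::-1]);print(s["eef_pos"],s["qd"].round(3))
E
```

```text
[540.66341959 -89.98517515 301.78093265] [-0.004 -0.101  0.062  0.     0.009 -0.004]
```

View pics/w3.png

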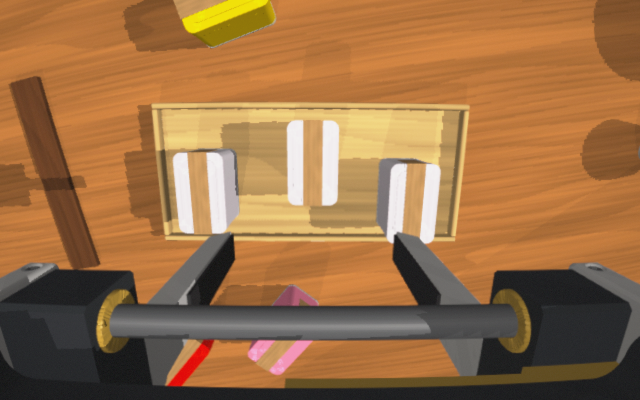

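All three lids are clear: right (201,192), mid (313,163), left (413,202). The tray rims are at rows 105 and 238.

```bash
python3 - <<'E'
from h import *
import pickle
s1,c1,t,sc=pickle.load(open("w1.pkl","rb"));s3,c3=pickle.load(open("w3.pkl","rb"))
def lids(c,box,thr=215):
    im=c["image"];hsv=cv2.cvtColor(im,cv2.COLOR_RGB2HSV)
    m=((hsv[...,1]<35)&(hsv[...,2]>thr)).astype(np.uint8)
    mm=np.zeros_like(m);x0,y0,x1,y1=box;mm[y0:y1,x0:x1]=m[y0:y1,x0:x1]
    n,l,st,ce=cv2.connectedComponentsWithStats(mm);L=[]
    for i in range(1,n):
        if st[i,4]>100: L.append((ce[i],st[i]))
    return sorted(L,key=lambda a:a[0][0])
L3=lids(c3,(150,110,470,250));L1=lids(c1,(285,170,345,265))
for a in L3:print("w3",a[0].round(1),a[1])
for a in L1:print("w1",a[0].round(1),a[1])
o1,d1=rays(c1,[a[0] for a in L1],s1);o3,d3=rays(c3,[a[0] for a in L3],s3)
if len(L3)==6 and len(L1)==2:
    for i in (0,1):print("mid strip",tri(o1,d1[i],o3,d3[2+i]))
    Lt=lids(t,(285,165,410,240),150)
    ot,dt=rays(t,[a[0] for a in Lt])
    # top: left col = +y ; wrist image left = -y
    for i in range(6):
        j=5-i;print("strip",i,"tri top",tri(o3,d3[i],ot,dt[j]), "plane84",onplane(c3,[L3[i][0]],84,s3)[0].round(1))
    print("lid centres @84 from strips",[onplane(c3,[(L3[2*i][0]+L3[2*i+1][0])/2],84,s3)[0].round(1) for i in range(3)])
# tray corners w3 outer rim top
tc=[(152,104),(469,105),(455,240),(165,240)]
P=onplane(c3,tc,26,s3);print(P.round(1),P.mean(0));v=P[1]+P[2]-P[0]-P[3];print("yaw",np.arctan2(-v[0],v[1]), [np.linalg.norm(P[i]-P[(i+1)%4]).round(1) for i in range(4)])
E
```

```text
w3 [182.8 192.2] [ 173  153   21   80 1108]
w3 [216.3 192.2] [ 207  153   20   80 1209]
w3 [295.  161.8] [ 287  120   16   85 1263]
w3 [329.9 162.2] [ 322  121   17   84 1263]
w3 [396.1 199.9] [ 387  164   20   79 1058]
w3 [429.7 202.5] [ 420  164   20   79 1082]
w1 [297.2 217. ] [ 290  179   15   78 1128]
w1 [330.8 217.1] [ 324  179   16   79 1145]
mid strip (array([ 510.72542768, -109.32785337,   80.8553483 ]), np.float64(0.044892609042564924))
mid strip (array([518.47918376, -66.86420797,  78.54138924]), np.float64(0.0206413578026431))Traceback (most recent call last):
  File "<stdin>", line 22, in <module>
IndexError: index 5 is out of bounds for axis 0 with size 3
```

```bash
python3 - <<'E'
from h import *
import pickle
s1,c1,t,sc=pickle.load(open("w1.pkl","rb"));s3,c3=pickle.load(open("w3.pkl","rb"))
w=np.array([[182.8,192.2],[216.3,192.2],[295,161.8],[329.9,162.2],[396.1,199.9],[429.7,202.5]])
tp=np.array([[390.4,203.9],[378.7,201.6],[350.6,207.2],[339,205],[318.6,187.3],[307.2,185.3]])
o3,d3=rays(c3,w,s3);ot,dt=rays(t,tp)
for i in range(6):print(tri(o3,d3[i],ot,dt[i]),onplane(c3,[w[i]],84,s3)[0].round(1))
ce=[(200.2,193),(312.5,162.5),(413.5,202.5)]
# lid rect centres from bounding boxes
ce=[((173+227)/2,193),((287+339)/2,162.5),((387+440)/2,203.5)]
C=onplane(c3,ce,84,s3);print(C.round(1))
tc=[(152,104),(469,105),(455,240),(165,240)]
P=onplane(c3,tc,26,s3);print(P.round(1),P.mean(0));v=P[1]+P[2]-P[0]-P[3];print("yaw",np.arctan2(-v[0],v[1]), [np.linalg.norm(P[i]-P[(i+1)%4]).round(1) for i in range(4)])
# near-edge yaw
y=-0.16
for p in C:
    d=p-P.mean(0);print("tray frame",(d[0]*np.cos(y)+d[1]*np.sin(y)).round(1),(-d[0]*np.sin(y)+d[1]*np.cos(y)).round(1))
E
```

```text
(array([ 526.07032878, -254.50305184,   86.64418259]), np.float64(2.8530648670946483)) [ 525.  -255.5   84. ]
(array([ 532.69167652, -210.78415199,   91.70643302]), np.float64(3.8487908657491765)) [ 531.9 -213.3   84. ]
(array([ 502.68292452, -102.66518536,  165.97444115]), np.float64(1.2276586870011628)) [ 510.5 -109.1   84. ]
(array([519.46038412, -66.6028526 ,  83.4610279 ]), np.float64(3.272230101147279)) [517.8 -67.   84. ]
(array([585.01158188,  10.71390467,  69.90281782]), np.float64(6.725434397866624)) [578.    8.6  84. ]
(array([591.88402727,  52.38619485,  77.74411416]), np.float64(3.6719914547744574)) [588.3  50.8  84. ]
[[ 529.6 -234.    84. ]
 [ 514.9  -87.5   84. ]
 [ 586.2   30.1   84. ]]
[[ 405.7 -293.2   26. ]
 [ 476.6  135.6   26. ]
 [ 669.6  104.2   26. ]
 [ 599.6 -326.9   26. ]] [537.88140673 -95.10855718  26.        ]
yaw -0.162409832579833 [np.float64(434.6), np.float64(195.5), np.float64(436.8), np.float64(196.7)]
tray frame 13.9 -138.5
tray frame -23.9 3.9
tray frame 27.8 131.3
```

```bash
python3 plan.py 586.5 30 140 -0.163 4
```

```text
t 3.125 pos [539.5 -89.9 303.2] gap 93.8 F [-0.15  0.35 -0.08] M [ 0.037  0.07  -0.007] q [-0.23  0.24  1.37  0.    1.53 -1.64]
tool z yaw -0.1612 xdown -1.0
[[0.0004, -0.0009, -0.0001, 0.0408, 0.0314, 0.0069], [0.0004, -0.0009, -0.0001, 0.0408, 0.0315, 0.0069], [0.0004, -0.0009, -0.0001, 0.0408, 0.0315, 0.0068], [0.0004, -0.0009, -0.0001, 0.0408, 0.0315, 0.0068]]
```

Call:
apply_moves --plan '[0,0,0,0.041,0.0315,0.007,100,0,0,0,0.041,0.0315,0.007,100,0,0,0,0.041,0.0315,0.007,100,0,0,0,0.041,0.0315,0.007,100,0,0,0,0,0,0,100]' --force 50

```text
clock: 3.75
eef_pos: [585.0, 31.5, 139.0]
eef_rot: [-3.016, 1.566, 3.108]
wrist_force: [-0.4, 0.4, 1.0]
finger_gap: 93.9
```

```bash
python3 plan.py 586.5 30 30 -0.163 3; python3 - <<'E'
from cell import readout,cams
import cv2
c=cams.camera("wrist");cv2.imwrite("pics/w4.png",c["image"][:,:,::-1])
E
```

```text
t 3.75 pos [585.   31.5 139. ] gap 93.9 F [-0.43  0.38  1.04] M [ 0.018 -0.03  -0.001] q [-0.01  0.44  1.49  0.    1.22 -1.42]
tool z yaw -0.1592 xdown -1.0
[[0.0013, -0.0015, 0.0002, 0.0363, -0.0004, 0.0007], [0.0013, -0.0015, 0.0002, 0.0363, -0.0004, 0.0007], [0.0013, -0.0015, 0.0002, 0.0363, -0.0004, 0.0006]]
```

View pics/w4.png

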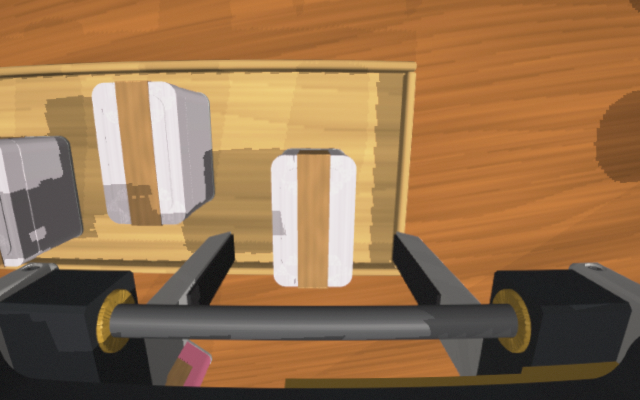

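The lid is centred between the fingers (lid at (314,219), fingers at 233/395). I'll check the x position.

```bash
python3 - <<'E'
from h import *
from cell import readout,cams
s=readout.read_state();c=cams.camera("wrist")
print(s["eef_pos"],onplane(c,[(314,219),(272,219),(355,219),(314,151),(314,287),(131,153)],84,s).round(1))
E
```

```text
[585.88497064  30.30224512 141.32179182] [[585.3  29.3  84. ]
 [580.3  -2.2  84. ]
 [590.3  60.1  84. ]
 [534.8  37.4  84. ]
 [641.7  20.3  84. ]
 [514.1 -95.8  84. ]]
```

Call:
apply_moves --plan '[0,0,0,0.037,0,0.001,100,0,0,0,0.037,0,0.001,100,0,0,0,0.037,0,0,100,0,0,0,0,0,0,100]'

```text
clock: 4.35
eef_pos: [587.8, 28.4, 30.3]
eef_rot: [-2.956, 1.569, -3.118]
wrist_force: [0.1, -0.7, 0.4]
finger_gap: 93.9
```

Call:
apply_moves --plan '[0,0,0,0,0,0,40,0,0,0,0,0,0,40,0,0,0,0,0,0,40,0,0,0,0,0,0,40]' --force 50

```text
clock: 4.85
eef_pos: [588.9, 29.5, 31.3]
eef_rot: [0.318, 1.57, 0.156]
wrist_force: [-1.0, 1.7, 5.9]
finger_gap: 61.5
```

```bash
python3 plan.py
```

```text
t 4.85 pos [588.9  29.5  31.3] gap 61.5 F [-0.98  1.69  5.87] M [ 0.25   0.239 -0.099] q [-0.01  0.58  1.56  0.    1.   -1.42]
tool z yaw -0.1618 xdown -1.0
```

Call:
apply_moves --plan '[0,0,0,-0.03,0,0,40,0,0,0,-0.04,0,0,40,0,0,0,-0.04,0,0,40,0,0,0,0,0,0,40,0,0,0,0,0,0,40]'

```text
clock: 5.48
eef_pos: [587.7, 29.3, 138.6]
eef_rot: [-2.98, 1.568, 3.141]
wrist_force: [-0.4, 0.3, -5.1]
finger_gap: 61.9
```

```bash
cat > mom.py <<'E'
from cell import readout,cams
from h import *
import pickle,sys
F=[];M=[]
for i in range(4):
    s=readout.read_state();Rm=R.from_euler('xyz',s["eef_rot"])
    F.append(s["wrist_force"]);M.append(Rm.inv().apply(s["moment"]))
    c=cams.camera("wrist")
cv2.imwrite("pics/%s.png"%sys.argv[1],c["image"][:,:,::-1])
print("F",np.mean(F,0).round(2),"M tool",np.mean(M,0).round(3),"sd",np.std(M,0).round(3),"pos",s["eef_pos"].round(1),"gap",s["finger_gap"].round(1), "xdown",Rm.as_matrix()[:,0].round(3),"t",s["clock"])
E
python3 mom.py l0
```

```text
Traceback (most recent call last):
  File "mom.py", line 10, in <module>
    print("F",np.mean(F,0).round(2),"M tool",np.mean(M,0).round(3),"sd",np.std(M,0).round(3),"pos",s["eef_pos"].round(1),"gap",s["finger_gap"].round(1), "xdown",Rm.as_matrix()[:,0].round(3),"t",s["clock"])
                                                                                                                               ^^^^^^^^^^^^^^^^^^^^^
AttributeError: 'float' object has no attribute 'round'
```

View pics/l0.png

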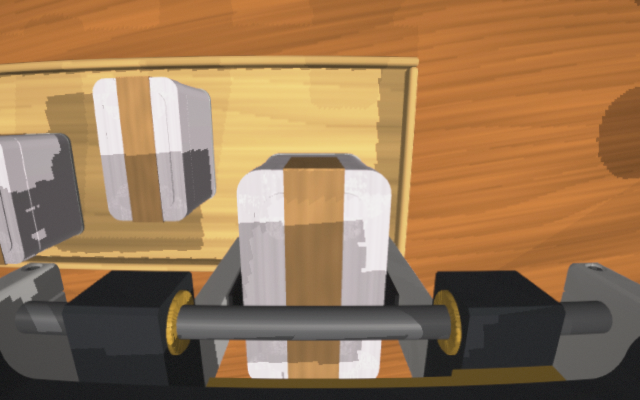

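Tin held and lifted (lid cols 238–390). Now the shake, lengthwise.

Call:
apply_moves --plan '[0,0,0,0,0,0.04,40,0,0,0,0,0,-0.04,40,0,0,0,0,0,0.04,40,0,0,0,0,0,-0.04,40,0,0,0,0,0,0,40]'

```text
clock: 6.3
eef_pos: [586.7, 29.6, 138.7]
eef_rot: [-3.005, 1.567, 3.117]
wrist_force: [0.3, -0.0, -4.4]
finger_gap: 61.7
```

Call:
apply_moves --plan '[0,0.08,0,0,0,0,40,0,0.1,0,0,0,0,40,0,0,0,0,0,0,40,0,0,0,0,0,0,40,0,0,0,0,0,0,40]'

```text
clock: 6.92
eef_pos: [588.4, 29.4, 140.6]
eef_rot: [-3.142, 1.392, 2.98]
wrist_force: [0.2, 0.7, -4.6]
finger_gap: 61.8
```

Call:
apply_moves --plan '[0,-0.045,0,0,0,0,40,0,-0.045,0,0,0,0,40,0,-0.045,0,0,0,0,40,0,-0.045,0,0,0,0,40,0,0,0,0,0,0,40]'

```text
clock: 7.55
eef_pos: [588.1, 29.5, 141.0]
eef_rot: [0.092, 1.57, -0.07]
wrist_force: [-0.4, -0.6, -4.6]
finger_gap: 61.5
```

```bash
sed -i 's/s\["finger_gap"\].round(1)/round(s["finger_gap"],1)/' mom.py; python3 mom.py l1
```

```text
F [-0.28  0.08 -4.35] M tool [0.012 0.001 0.019] sd [0.013 0.028 0.025] pos [588.6  29.3 140.6] gap 62.0 xdown [-0.  0. -1.] t 7.7
```

Now the opposite tilt.

Call:
apply_moves --plan '[0,-0.08,0,0,0,0,40,0,-0.1,0,0,0,0,40,0,0,0,0,0,0,40,0,0,0,0,0,0,40,0,0,0,0,0,0,40]'

```text
clock: 8.38
eef_pos: [588.9, 29.2, 140.4]
eef_rot: [-0.0, 1.392, -0.162]
wrist_force: [-0.3, 0.7, -4.7]
finger_gap: 61.9
```

Call:
apply_moves --plan '[0,0.045,0,0,0,0,40,0,0.045,0,0,0,0,40,0,0.045,0,0,0,0,40,0,0.045,0,0,0,0,40,0,0,0,0,0,0,40]'

```text
clock: 9.0
eef_pos: [589.0, 29.1, 140.1]
eef_rot: [-3.086, 1.57, 3.035]
wrist_force: [-0.8, 0.9, -4.1]
finger_gap: 61.9
```

```bash
python3 mom.py l2;  python3 plan.py 588 29 31 -0.163 3
```

```text
F [-0.32  0.33 -4.29] M tool [-0.014 -0.015  0.01 ] sd [0.02  0.025 0.032] pos [588.5  29.3 140.3] gap 61.6 xdown [ 0. -0. -1.] t 9.15
t 9.2 pos [588.5  29.3 140.4] gap 61.8 F [-0.96 -0.5  -3.49] M [ 0.04  -0.008  0.01 ] q [-0.01  0.44  1.48 -0.    1.22 -1.42]
tool z yaw -0.1617 xdown -1.0
[[0.0004, 0.0001, 0.0, 0.0365, -0.0001, -0.0001], [0.0004, 0.0001, 0.0, 0.0365, -0.0001, -0.0001], [0.0004, 0.0001, 0.0, 0.0365, -0.0001, -0.0001]]
```

View pics/l2.png

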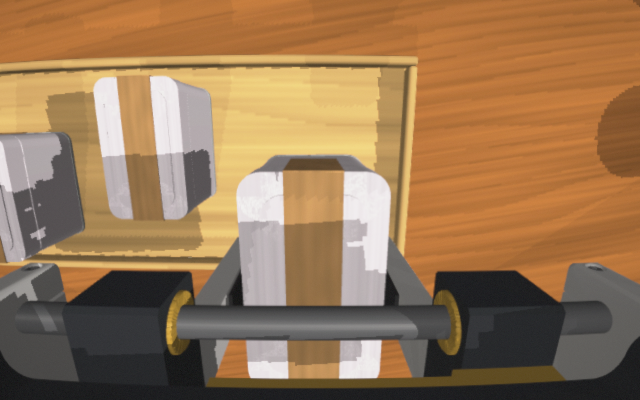

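Left tin's balance shift is 0.016 N m, well under 0.13, so it is sound and hasn't slipped. I'll put it back: 109 mm down, with the last part gentle.

Call:
apply_moves --plan '[0,0,0,0.04,0,0,40,0,0,0,0.04,0,0,40,0,0,0,0.018,0,0,40,0,0,0,0.009,0,0,40,0,0,0,0.002,0,0,40]'

```text
clock: 9.82
eef_pos: [589.0, 29.3, 32.1]
eef_rot: [0.154, 1.57, -0.007]
wrist_force: [-0.1, 0.4, -3.6]
finger_gap: 61.8
```

```bash
python3 plan.py
```

```text
t 9.825 pos [589.   29.3  32.1] gap 61.8 F [-0.11  0.38 -3.61] M [-0.019 -0.023  0.012] q [-0.01  0.58  1.56  0.    1.01 -1.42]
tool z yaw -0.1618 xdown -1.0
```

Call:
apply_moves --plan '[0,0,0,0.001,0,0,40,0,0,0,0.0005,0,0,40,0,0,0,0,0,0,60,0,0,0,0,0,0,100,0,0,0,0,0,0,100]'

```text
clock: 10.45
eef_pos: [588.7, 29.3, 30.3]
eef_rot: [0.19, 1.57, 0.028]
wrist_force: [-0.1, 0.5, -0.5]
finger_gap: 78.6
```

```bash
python3 plan.py
```

```text
t 10.45 pos [588.7  29.3  30.3] gap 78.6 F [-0.11  0.46 -0.45] M [0.05  0.013 0.06 ] q [-0.01  0.58  1.56  0.    1.   -1.42]
tool z yaw -0.1619 xdown -1.0
```

Call:
apply_moves --plan '[0,0,0,0,0,0,100,0,0,0,-0.03,0,0,100,0,0,0,-0.045,0,0,100,0,0,0,-0.045,0,0,100,0,0,0,0,0,0,100]'

```text
clock: 11.08
eef_pos: [590.0, 29.3, 153.5]
eef_rot: [0.157, 1.565, -0.005]
wrist_force: [0.0, 0.3, -0.7]
finger_gap: 93.9
```

```bash
python3 plan.py 515.5 -88 140 -0.163 4
```

```text
t 11.075 pos [590.   29.3 153.5] gap 93.9 F [ 0.01  0.35 -0.67] M [-0.024  0.052  0.008] q [-0.01  0.43  1.47  0.    1.24 -1.42]
tool z yaw -0.1618 xdown -1.0
[[0.0003, 0.0015, -0.0002, 0.0033, -0.032, -0.0137], [0.0003, 0.0015, -0.0002, 0.0033, -0.032, -0.0137], [0.0003, 0.0015, -0.0002, 0.0033, -0.032, -0.0136], [0.0003, 0.0015, -0.0002, 0.0034, -0.032, -0.0136]]
```

Call:
apply_moves --plan '[0,0,0,0.003,-0.032,-0.0135,100,0,0,0,0.003,-0.032,-0.0135,100,0,0,0,0.003,-0.032,-0.0135,100,0,0,0,0.003,-0.032,-0.0135,100,0,0,0,0,0,0,100]'

```text
clock: 11.7
eef_pos: [513.5, -89.6, 137.0]
eef_rot: [-3.142, 1.569, 2.977]
wrist_force: [-0.0, 0.8, -0.2]
finger_gap: 93.8
```

```bash
python3 mom.py m0
```

```text
F [ 0.    0.1  -0.01] M tool [-0.02   0.036  0.022] sd [0.032 0.018 0.027] pos [514.9 -87.8 137.6] gap 94.1 xdown [-0.  0. -1.] t 11.85
```

View pics/m0.png

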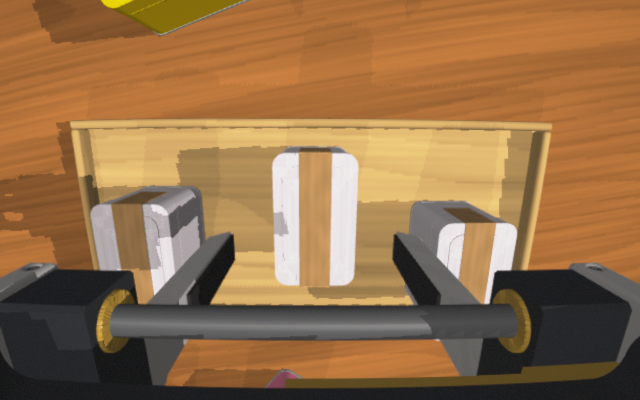

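Mid lid is centred (cols 273–357, rows 152–287), and the left tin stands back in place at (463,255). Descending.

Call:
apply_moves --plan '[0,0,0,0.036,0,0.001,100,0,0,0,0.036,0,0.001,100,0,0,0,0.035,0,0,100,0,0,0,0,0,0,100]'

```text
clock: 12.4
eef_pos: [515.6, -87.6, 29.0]
eef_rot: [3.061, 1.566, 2.9]
wrist_force: [0.6, -0.7, 0.2]
finger_gap: 93.9
```

Call:
apply_moves --plan '[0,0,0,0,0,0,40,0,0,0,0,0,0,40,0,0,0,0,0,0,40,0,0,0,0,0,0,40]' --force 50

```text
clock: 12.9
eef_pos: [517.0, -88.5, 31.7]
eef_rot: [0.205, 1.57, 0.043]
wrist_force: [-1.9, 3.6, 6.9]
finger_gap: 61.8
```

Call:
apply_moves --plan '[0,0,0,-0.03,0,0,40,0,0,0,-0.04,0,0,40,0,0,0,-0.04,0,0,40,0,0,0,0,0,0,40,0,0,0,0,0,0,40]'

```text
clock: 13.52
eef_pos: [515.9, -88.5, 139.4]
eef_rot: [3.097, 1.569, 2.935]
wrist_force: [-0.7, 0.1, -5.3]
finger_gap: 61.7
```

```bash
python3 mom.py m1
```

```text
F [ 0.1   0.53 -4.68] M tool [0.002 0.005 0.014] sd [0.023 0.018 0.024] pos [515.9 -88.5 139.4] gap 61.5 xdown [-0.003  0.001 -1.   ] t 13.675
```

View pics/m1.png

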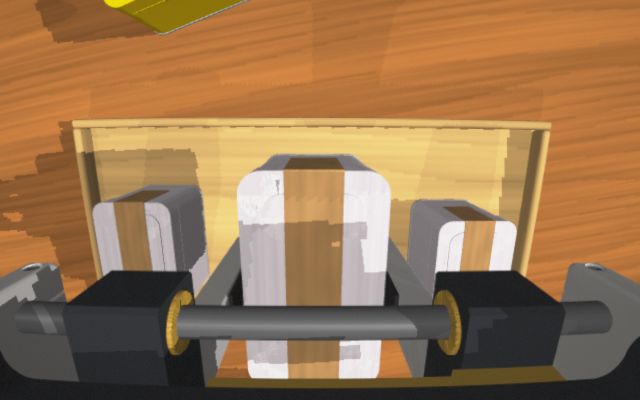

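Mid tin held level and lifted (lid cols 238–390). Shake, then tilt test.

Call:
apply_moves --plan '[0,0,0,0,0,0.04,40,0,0,0,0,0,-0.04,40,0,0,0,0,0,0.04,40,0,0,0,0,0,-0.04,40,0,0,0,0,0,0,40]'

```text
clock: 14.35
eef_pos: [514.8, -88.3, 139.5]
eef_rot: [3.072, 1.567, 2.91]
wrist_force: [0.3, 0.6, -3.8]
finger_gap: 61.7
```

Call:
apply_moves --plan '[0,0.08,0,0,0,0,40,0,0.1,0,0,0,0,40,0,0,0,0,0,0,40,0,0,0,0,0,0,40,0,0,0,0,0,0,40]'

```text
clock: 14.98
eef_pos: [516.4, -88.6, 141.1]
eef_rot: [-3.142, 1.392, 2.98]
wrist_force: [-0.5, 0.1, -4.7]
finger_gap: 61.5
```

Call:
apply_moves --plan '[0,-0.045,0,0,0,0,40,0,-0.045,0,0,0,0,40,0,-0.045,0,0,0,0,40,0,-0.045,0,0,0,0,40,0,0,0,0,0,0,40]'

```text
clock: 15.6
eef_pos: [516.2, -88.6, 141.4]
eef_rot: [-0.112, 1.57, -0.274]
wrist_force: [0.1, -1.0, -4.5]
finger_gap: 61.8
```

```bash
 python3 mom.py m2
```

```text
F [ 0.02  0.   -4.07] M tool [-0.004  0.018  0.013] sd [0.02  0.02  0.023] pos [516.6 -88.7 141.1] gap 61.6 xdown [-0. -0. -1.] t 15.75
```

Call:
apply_moves --plan '[0,-0.08,0,0,0,0,40,0,-0.1,0,0,0,0,40,0,0,0,0,0,0,40,0,0,0,0,0,0,40,0,0,0,0,0,0,40]'

```text
clock: 16.42
eef_pos: [516.9, -88.7, 140.9]
eef_rot: [-0.0, 1.392, -0.162]
wrist_force: [0.5, -0.0, -5.5]
finger_gap: 62.0
```

Call:
apply_moves --plan '[0,0.045,0,0,0,0,40,0,0.045,0,0,0,0,40,0,0.045,0,0,0,0,40,0,0.045,0,0,0,0,40,0,0,0,0,0,0,40]'

```text
clock: 17.05
eef_pos: [517.1, -88.7, 140.6]
eef_rot: [3.115, 1.57, 2.953]
wrist_force: [-0.9, 0.3, -4.3]
finger_gap: 61.7
```

```bash
 python3 mom.py m3;python3 plan.py 517 -88.5 31.5 -0.163 3
```

```text
F [-0.38  0.24 -3.86] M tool [-0.009 -0.023  0.017] sd [0.021 0.024 0.026] pos [516.6 -88.6 140.8] gap 61.9 xdown [ 0. -0. -1.] t 17.2
t 17.25 pos [516.5 -88.6 140.9] gap 61.5 F [-0.56  0.58 -3.13] M [ 0.083 -0.017  0.014] q [-0.24  0.31  1.67  0.    1.16 -1.65]
tool z yaw -0.1618 xdown -1.0
[[0.0004, 0.0001, -0.0, 0.0365, 0.0001, 0.0001], [0.0004, 0.0001, -0.0, 0.0365, 0.0001, 0.0001], [0.0004, 0.0001, -0.0, 0.0365, 0.0001, 0.0002]]
```

View pics/m3.png

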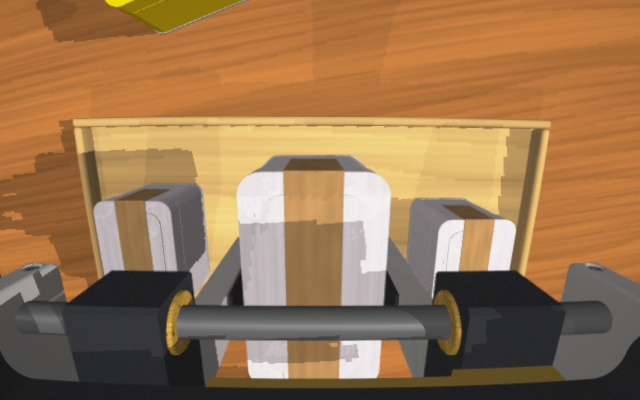

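Mid tin's difference is 0.04 ± 0.02, below 0.13, so it's probably sound; the right tin will confirm that. Putting it back.

Call:
apply_moves --plan '[0,0,0,0.04,0,0,40,0,0,0,0.04,0,0,40,0,0,0,0.018,0,0,40,0,0,0,0.009,0,0,40,0,0,0,0.002,0,0,40]'

```text
clock: 17.88
eef_pos: [516.7, -88.7, 32.1]
eef_rot: [-0.104, 1.57, -0.266]
wrist_force: [0.0, 0.5, -3.9]
finger_gap: 61.7
```

Call:
apply_moves --plan '[0,0,0,0.0005,0,0,40,0,0,0,0.0005,0,0,40,0,0,0,0,0,0,60,0,0,0,0,0,0,100,0,0,0,0,0,0,100]'

```text
clock: 18.5
eef_pos: [516.8, -88.7, 31.2]
eef_rot: [-0.095, 1.57, -0.256]
wrist_force: [0.1, -0.1, 0.4]
finger_gap: 78.6
```

Call:
apply_moves --plan '[0,0,0,0,0,0,100,0,0,0,-0.03,0,0,100,0,0,0,-0.045,0,0,100,0,0,0,-0.045,0,0,100,0,0,0,0,0,0,100]'

```text
clock: 19.12
eef_pos: [518.0, -89.0, 154.2]
eef_rot: [-0.075, 1.565, -0.237]
wrist_force: [-0.5, 1.1, -0.3]
finger_gap: 93.7
```

```bash
python3 plan.py 529.5 -234 140 -0.163 4
```

```text
t 19.125 pos [518.  -89.  154.2] gap 93.7 F [-0.53  1.07 -0.25] M [ 0.04  -0.025  0.031] q [-0.24  0.29  1.66  0.    1.19 -1.65]
tool z yaw -0.1618 xdown -1.0
[[0.0003, 0.0015, 0.0001, 0.0036, -0.0353, 0.0087], [0.0003, 0.0015, 0.0001, 0.0036, -0.0353, 0.0087], [0.0003, 0.0015, 0.0001, 0.0036, -0.0353, 0.0087], [0.0003, 0.0015, 0.0001, 0.0036, -0.0353, 0.0087]]
```

Call:
apply_moves --plan '[0,0,0,0.003,-0.0353,0.0087,100,0,0,0,0.003,-0.0353,0.0087,100,0,0,0,0.003,-0.0353,0.0087,100,0,0,0,0.003,-0.0353,0.0087,100,0,0,0,0,0,0,100]'

```text
clock: 19.75
eef_pos: [527.5, -235.2, 137.3]
eef_rot: [2.881, 1.569, 2.717]
wrist_force: [-0.2, 0.5, 0.1]
finger_gap: 94.3
```

```bash
python3 mom.py r0
```

```text
F [-0.06  0.28 -0.16] M tool [0.035 0.009 0.014] sd [0.024 0.015 0.01 ] pos [ 528.  -232.8  138.3] gap 93.9 xdown [-0.001  0.001 -1.   ] t 19.9
```

View pics/r0.png

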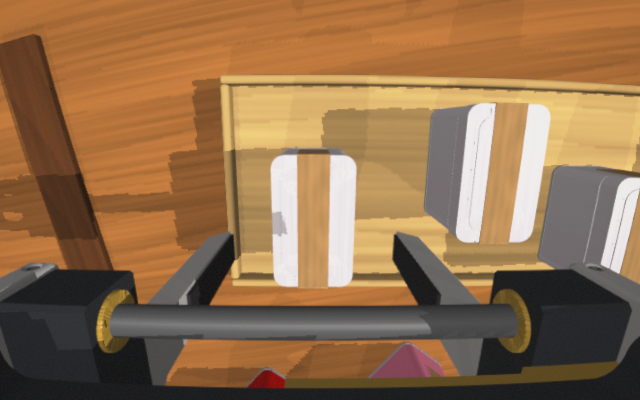

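Right lid is centred (cols 271–356, rows 150–287), with the mid tin standing back at (508,170). Descending.

Call:
apply_moves --plan '[0,0,0,0.036,0,0.001,100,0,0,0,0.036,0,0.001,100,0,0,0,0.035,0,0,100,0,0,0,0,0,0,100]'

```text
clock: 20.45
eef_pos: [529.1, -232.5, 30.1]
eef_rot: [2.814, 1.566, 2.653]
wrist_force: [0.4, 1.0, 0.9]
finger_gap: 94.0
```

Call:
apply_moves --plan '[0,0,0,0,0,0,40,0,0,0,0,0,0,40,0,0,0,0,0,0,40,0,0,0,0,0,0,40]' --force 50

```text
clock: 20.95
eef_pos: [530.4, -234.0, 32.7]
eef_rot: [-0.116, 1.57, -0.277]
wrist_force: [-1.0, 1.5, 5.6]
finger_gap: 61.8
```

Call:
apply_moves --plan '[0,0,0,-0.03,0,0,40,0,0,0,-0.04,0,0,40,0,0,0,-0.04,0,0,40,0,0,0,0,0,0,40,0,0,0,0,0,0,40]'

```text
clock: 21.58
eef_pos: [529.4, -233.6, 140.1]
eef_rot: [2.83, 1.568, 2.668]
wrist_force: [-0.1, -0.8, -5.2]
finger_gap: 61.7
```

```bash
python3 mom.py r1
```

```text
F [-0.41  0.04 -4.01] M tool [-0.005  0.005  0.018] sd [0.021 0.041 0.033] pos [ 529.5 -233.7  140.1] gap 62.0 xdown [-0.003  0.001 -1.   ] t 21.725
```

View pics/r1.png

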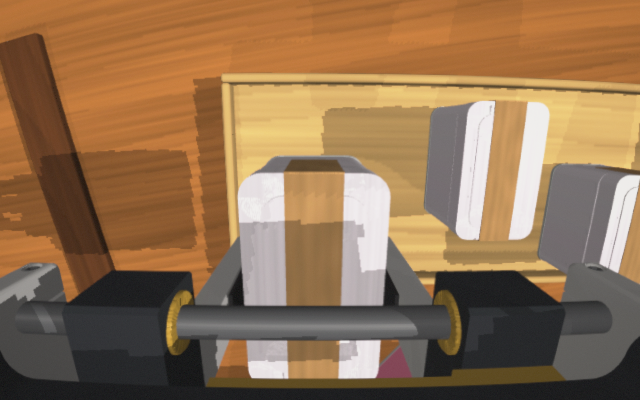

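Right tin held level and lifted. Shake, then tilt test.

Call:
apply_moves --plan '[0,0,0,0,0,0.04,40,0,0,0,0,0,-0.04,40,0,0,0,0,0,0.04,40,0,0,0,0,0,-0.04,40,0,0,0,0,0,0,40]'

```text
clock: 22.4
eef_pos: [528.5, -233.5, 140.4]
eef_rot: [2.86, 1.567, 2.698]
wrist_force: [-0.0, -0.1, -4.2]
finger_gap: 62.0
```

Call:
apply_moves --plan '[0,0.08,0,0,0,0,40,0,0.1,0,0,0,0,40,0,0,0,0,0,0,40,0,0,0,0,0,0,40,0,0,0,0,0,0,40]'

```text
clock: 23.02
eef_pos: [530.0, -234.0, 142.1]
eef_rot: [-3.141, 1.392, 2.98]
wrist_force: [0.3, -0.6, -4.2]
finger_gap: 61.8
```

Call:
apply_moves --plan '[0,-0.045,0,0,0,0,40,0,-0.045,0,0,0,0,40,0,-0.045,0,0,0,0,40,0,-0.045,0,0,0,0,40,0,0,0,0,0,0,40]'

```text
clock: 23.65
eef_pos: [529.7, -234.0, 142.5]
eef_rot: [-0.291, 1.57, -0.453]
wrist_force: [-0.6, -0.4, -3.7]
finger_gap: 61.8
```

```bash
 python3 mom.py r2
```

```text
F [-0.07 -0.16 -4.11] M tool [0.007 0.072 0.034] sd [0.022 0.013 0.027] pos [ 530.2 -234.   142.1] gap 61.8 xdown [-0. -0. -1.] t 23.8
```

Call:
apply_moves --plan '[0,-0.08,0,0,0,0,40,0,-0.1,0,0,0,0,40,0,0,0,0,0,0,40,0,0,0,0,0,0,40,0,0,0,0,0,0,40]'

```text
clock: 24.48
eef_pos: [530.5, -234.0, 141.8]
eef_rot: [0.0, 1.392, -0.161]
wrist_force: [1.1, -0.8, -4.5]
finger_gap: 62.1
```

Call:
apply_moves --plan '[0,0.045,0,0,0,0,40,0,0.045,0,0,0,0,40,0,0.045,0,0,0,0,40,0,0.045,0,0,0,0,40,0,0,0,0,0,0,40]'

```text
clock: 25.1
eef_pos: [530.7, -233.9, 141.6]
eef_rot: [-3.107, 1.57, 3.015]
wrist_force: [0.3, 0.1, -3.9]
finger_gap: 61.9
```

```bash
 python3 mom.py r3;python3 plan.py
```

```text
F [ 0.2  -0.09 -4.12] M tool [ 0.005 -0.061  0.024] sd [0.038 0.046 0.018] pos [ 530.2 -233.9  141.8] gap 61.5 xdown [ 0. -0. -1.] t 25.25
t 25.3 pos [ 530.1 -233.9  141.9] gap 61.9 F [ 0.37  0.76 -3.92] M [-0.046 -0.049 -0.036] q [-0.48  0.42  1.51  0.    1.21 -1.89]
tool z yaw -0.1618 xdown -1.0
```

View pics/r3.png

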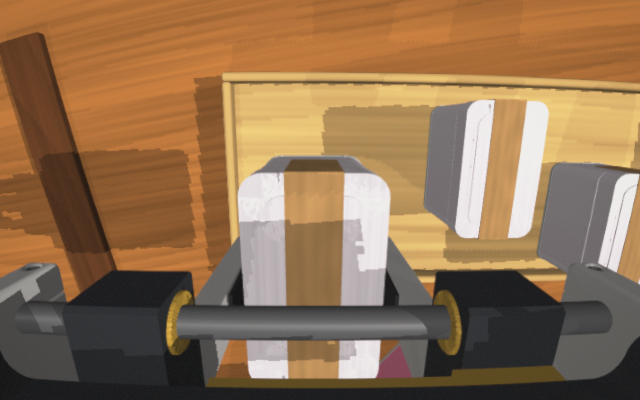

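The right tin shifts 0.133 N m, matching 0.13, so it is the one that rattles. As instructed, I'll stand it back first, release, then pick it up to hold out.

Call:
apply_moves --plan '[0,0,0,0.04,0,0,40,0,0,0,0.04,0,0,40,0,0,0,0.018,0,0,40,0,0,0,0.009,0,0,40,0,0,0,0.002,0,0,40]'

```text
clock: 25.92
eef_pos: [530.6, -234.2, 33.6]
eef_rot: [-0.306, 1.57, -0.468]
wrist_force: [0.8, -0.3, -3.8]
finger_gap: 61.5
```

Call:
apply_moves --plan '[0,0,0,0.0005,0,0,40,0,0,0,0.0005,0,0,40,0,0,0,0,0,0,60,0,0,0,0,0,0,80,0,0,0,0,0,0,80]'

```text
clock: 26.55
eef_pos: [530.3, -234.0, 32.3]
eef_rot: [-0.323, 1.57, -0.484]
wrist_force: [0.1, -0.1, -0.1]
finger_gap: 74.6
```

```bash
 python3 mom.py r4;python3 plan.py
```

```text
F [-0.35  0.29 -0.14] M tool [ 0.042 -0.009  0.023] sd [0.034 0.011 0.025] pos [ 530.2 -234.    32. ] gap 74.8 xdown [ 0. -0. -1.] t 26.7
t 26.75 pos [ 530.2 -234.    32. ] gap 75.3 F [ 0.13 -0.26 -0.63] M [ 0.011 -0.064  0.008] q [-0.48  0.56  1.59 -0.    0.99 -1.89]
tool z yaw -0.1618 xdown -1.0
```

View pics/r4.png

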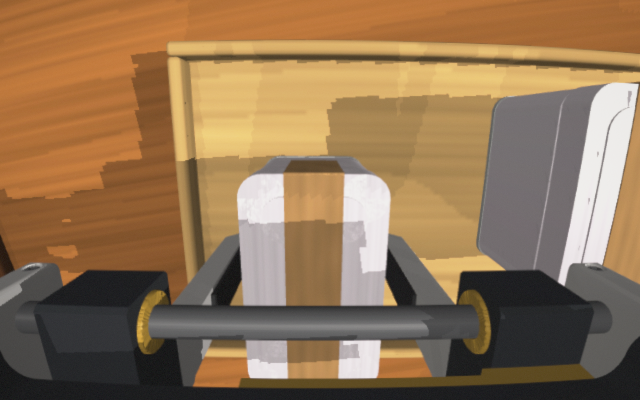

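Standing and released (gap 75, no load). Re-grip and lift high.

Call:
apply_moves --plan '[0,0,0,0,0,0,40,0,0,0,0,0,0,40,0,0,0,0,0,0,40,0,0,0,0,0,0,40]' --force 50

```text
clock: 27.25
eef_pos: [530.2, -234.0, 31.9]
eef_rot: [-2.329, 1.571, -2.491]
wrist_force: [-0.2, -0.5, -0.1]
finger_gap: 61.8
```

Call:
apply_moves --plan '[0,0,0,-0.03,0,0,40,0,0,0,-0.04,0,0,40,0,0,0,-0.04,0,0,40,0,0,0,-0.04,0,0,40,0,0,0,-0.03,0,0,40]'

```text
clock: 27.88
eef_pos: [530.1, -233.8, 213.3]
eef_rot: [-0.176, 1.571, -0.338]
wrist_force: [0.6, 0.2, -4.0]
finger_gap: 61.5
```

```bash
python3 plan.py 722 -84 200 -0.163 8
```

```text
t 27.875 pos [ 530.1 -233.8  213.3] gap 61.5 F [ 0.56  0.21 -4.02] M [-0.001 -0.117  0.018] q [-0.48  0.36  1.42  0.    1.36 -1.89]
tool z yaw -0.1617 xdown -1.0
[[0.0002, 0.0, 0.0, 0.0017, 0.0223, 0.0207], [0.0002, 0.0, 0.0, 0.0017, 0.0224, 0.0207], [0.0002, 0.0, 0.0, 0.0017, 0.0224, 0.0207], [0.0002, 0.0, 0.0, 0.0017, 0.0224, 0.0207], [0.0002, 0.0, 0.0, 0.0017, 0.0224, 0.0206], [0.0002, 0.0, 0.0, 0.0017, 0.0224, 0.0206], [0.0002, 0.0, 0.0, 0.0017, 0.0224, 0.0206], [0.0002, 0.0, 0.0, 0.0017, 0.0224, 0.0206]]
```

Call:
apply_moves --plan '[0,0,0,0.002,0.0224,0.0206,40,0,0,0,0.002,0.0224,0.0206,40,0,0,0,0.002,0.0224,0.0206,40,0,0,0,0.002,0.0224,0.0206,40]'

```text
clock: 28.38
eef_pos: [626.4, -158.0, 203.1]
eef_rot: [2.979, 1.569, 2.817]
wrist_force: [0.8, 0.4, -4.1]
finger_gap: 61.9
```

Call:
apply_moves --plan '[0,0,0,0.002,0.0224,0.0206,40,0,0,0,0.002,0.0224,0.0206,40,0,0,0,0.002,0.0224,0.0206,40,0,0,0,0.002,0.0224,0.0206,40,0,0,0,0,0,0,40]'

```text
clock: 29.0
eef_pos: [722.1, -82.0, 193.9]
eef_rot: [3.051, 1.568, 2.891]
wrist_force: [-1.0, -3.1, -4.9]
finger_gap: 62.4
```

Call:
apply_moves --plan '[0,0,0,0,0,0,40,0,0,0,0,0,0,40,0,0,0,0,0,0,40]'

```text
clock: 29.38
eef_pos: [721.4, -84.2, 196.3]
eef_rot: [-0.228, 1.571, -0.391]
wrist_force: [0.1, -0.3, -4.5]
finger_gap: 61.9
```

```bash
python3 mom.py f1; python3 plan.py; python3 - <<'E'
from cell import cams
import cv2,numpy as np
a=cams.camera("top")["image"];b=cams.camera("scene")["image"]
cv2.imwrite("pics/ftop.png",cv2.resize(a[80:300,230:470],None,fx=2.5,fy=2.5)[:,:,::-1]);cv2.imwrite("pics/fscene.png",b[:,:,::-1])
E
```

```text
F [-0.16  0.04 -4.17] M tool [ 0.    -0.014  0.049] sd [0.041 0.027 0.003] pos [721.6 -83.8 196.2] gap 61.9 xdown [ 0. -0. -1.] t 29.525
t 29.575 pos [721.6 -83.8 196.1] gap 61.4 F [-0.37 -0.15 -4.7 ] M [ 0.001  0.031 -0.044] q [-0.17  0.73  0.91  0.    1.5  -1.57]
tool z yaw -0.162 xdown -1.0
```

View pics/ftop.png

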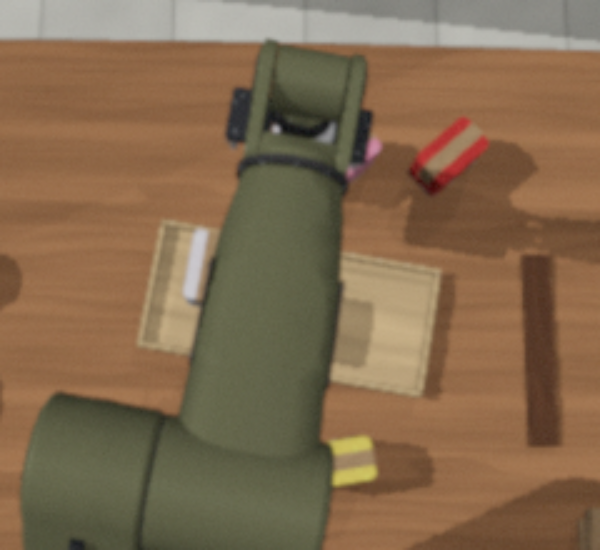

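View pics/fscene.png

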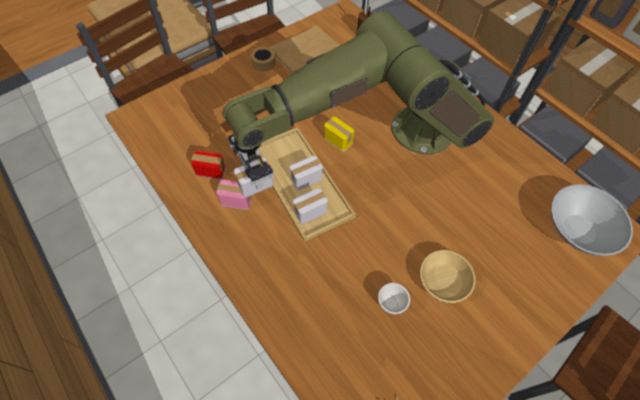

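View pics/f1.png

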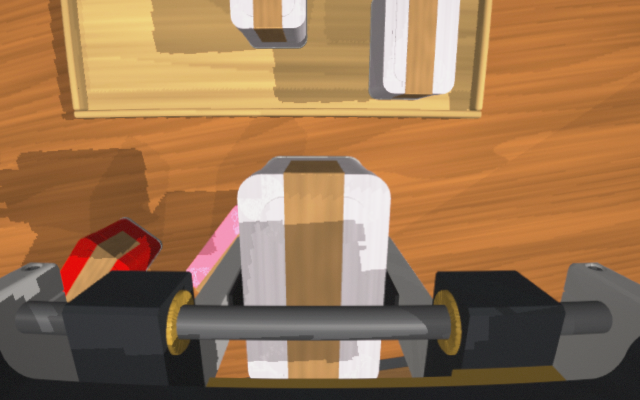

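The tin is held level beyond the tray's far edge: tray x ≈ 179 mm, underside ≈ 172 mm up, at rest. The other two stand in their places in the scene view, (307,172) and (311,205), as at the start. Handing in.

```bash
python3 -c "
from cell import ticket
print(ticket.sign_off())"
```

```text
the job is handed in; nothing more can be done
None
```

I lifted, shook, tilt-tested and stood back all three tins from left to right. The right-hand tin is the one that rattles. I picked it up again and handed the job in at about 29.6 s while holding it out to the colleague.

| Tin | Balance shift end to end (0.13 N m expected if loose) |
|---|---|
| Left | 0.016 N m |
| Middle | 0.04 N m |
| Right | 0.133 N m |

The middle tin's 0.04 is about two standard errors of the noisy sensor, well short of 0.13.

**Last checks:**
- **Held tin:** it is gripped at 62 mm with 50 N set and a load of about 4.2 N. It is level and about 179 mm beyond the tray centre, with its underside about 172 mm up, and it looked at rest.
- **Other tins:** the left and middle tins stand on the tray, and in the scene view they are where they started. I judged that by eye and did not re-measure it.
- **Basket, bowl, straightedge and look-alikes:** the arm never touched them. The held tin hangs beside the pink look-alike, about 90 mm above its lid.

**Failed or disagreed:**
- Some lid heights from pairing the wrist and overhead views were wrong: one strip came out at 166 mm, the others at 70–92 mm. I used 84 mm, the text's tin and floor heights added up. Two wrist views of the middle tin gave 79–81 mm, and the first overhead and scene pair gave 83–91 mm.
- My second wrist view was taken from the wrong side and had to be repeated.

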